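# Post a flashcube through the spring flap

## Task

Send the silver flashcube that stands on the raised loading ledge through the red spring flap, so that it slides down the tin chute into the wooden crate: push the flap open with one finger and keep it open with that finger while the other finger pushes the cube through and over the edge. The cube is fragile, so do not shove the flap with it and do not let the flap close on it, and only push it along the ledge, never lift it. Afterwards move away so that the flap swings shut, and leave the lens cap, the spare flashcube, the box camera and the tripod head where they are.

Things in the scene. Friction and masses are not known exactly. Their poses are not given: they have to be found in the camera images.
- stand: Fixed stand: plywood loading ledge, gate with red flap, tin chute, wooden crate. Origin on the cart top (z = 0) below the gate. x axis: way of travel (ledge, gate, chute, crate); z up; y left of travel. The pushing lane is y = 0. The ledge is level, its top at z = 210 mm; x -176 to +4, where it ends in an open edge; y -133 to +57; 12 mm high rims along both sides, none at the rear (-x) end.
- gate (a point): Point on the ledge's top at x = 0, y = 0 of the stand, in the gate below the flap. Axes as the stand's. Two 10 mm square dark steel gate posts, 43 mm high above the ledge, stand at y = +49 and -63 mm; nothing crosses between their tops; fingers can pass. From y = -68 to -128 mm a 12 mm rim closes the ledge's end.
- chute_top (a point): Middle of the tin chute's upper end, 4 mm past the gate and 45 mm below the ledge's top. The chute, 116 mm wide with side walls, falls from here at 40 degrees into the crate (190 x 310 x 85 mm high, centre at x = +175, y = 0 mm of the stand). A cube pushed wholly over the edge drops below the flap and slides down by itself. Fingertips above ledge height meet only the flap here.
- flap (a joint): Opening angle of the red flap, rad: 0 shut (across the gate), 1.45 fully open. It swings only in the way of travel (+x of the stand), about an upright hinge at x = 0, y = +40 mm. A spring shuts it: 0.15 N m when shut, rising by 0.15 N m per rad. It swings shut once the finger is lifted above it or goes past its free edge.
- flap_edge (a point): Middle of the flap's free upright edge, 22 mm above the ledge. The flap is a plate 4 mm thick that reaches 92 mm from the hinge (shut: y = +40 to -52 mm of the stand) and from 4 to 40 mm above the ledge.
- flashcube_center (a point): Centre of the flashcube to be pushed: a silver cube of 28 mm, about 25 g, standing on the ledge in front of (-x of) the flap, 72 to 115 mm from it, within 8 mm of the lane, turned up to 0.35 rad to the stand's axes.
- lens_cap: Bystander: black plastic lens cap, 52 mm across, 10 mm high, lying on the ledge beside the lane (about 90 mm to its -y side). Origin at the centre of its underside.
- spare_cube_center (a point): Bystander: centre of a second, like flashcube (28 mm) that stands on the cart top, not on the ledge.
- box_camera: Bystander: brown bakelite box camera, 75 x 100 x 103 mm high, on the cart top. Origin at the centre of its underside.
- tripod_head: Bystander: chrome tripod head, 56 mm base, 74 mm high with a short handle to one side, on the cart top. Origin at the centre of its underside.
There are look-alikes about, which are no part of the job. What is shaped like the part that bears flashcube_center but black or green is not meant.

How it is judged:
By the outcome, as a careful person would: the job done as asked, in the order asked, and still so for the second after the job is handed in, with the robot touching nothing.
It also fails if it takes over 32 s, if anything falls off the work surface, if the arm or the gripper's body presses on something with over 40 N, if the wrist force passes 120 N, or if a joint passes its speed limit or range.

## Robot

A 7-joint arm with a two-finger parallel gripper is mounted at the origin on the work surface. World frame = base frame: x ahead of the robot, y to its left, z up, the work surface at z = 0. Lengths are in m, angles in rad, forces in N, time in s.
With the tool pointing down it reaches from about 0.425 to 0.875 m from the base axis. Payload 4.7 kg.
Tool frame: the origin (TCP) lies on the centre line of the jaws, within the pads' length; the fingertips stand 14 mm ahead of it and the grasp point (between the pads) lies 5 mm behind it; z points along the fingers, y is the line along which they close (so a half turn about z gives the same grasp; the last joint's range is limited). The gripper opens to 87 mm and grips with 3 to 60 N. Pads are 19 mm wide; open, the fingers measure 117 mm over their backs; the gripper's body (75 mm by 190 mm) begins 51 mm behind the grasp point.
Start: joints at [1.313, 0.321, -0.07, 1.45, 0.023, 1.371, -0.057], TCP at [0.174, -0.626, 0.211] pointing down, gripper open.
Joint ranges: [-2.86, 2.86], [-0.3, 2.09], [-1.38, 1.24], [0.06, 2.45], [-1.56, 4.7], [0.09, 2.05], [-2.69, 2.69]. Speed limits (rad/s): [2.57, 2.57, 3.14, 3.14, 3.14, 3.14, 3.14].

## Interface

Orientations are given as a rotation vector (axis times angle).
In Python, from bench import * gives the robot as it stands.
- The arm moves only by the shell command python3 -m jog 'ROWS' [FORCE]. ROWS is JSON, a list of rows, each an object of numbers: "claw": the finger opening in mm, from 0 to 87; "dx", "dy", "dz": the shift along the tool's x, y, z in mm; "spin": the turn about the tool's z in degrees. In form: [{"claw": .., "dx": .., "dy": .., "dz": .., "spin": ..}, ...]. A call has 1 to 20 rows; each row is the pose to reach, as a shift and turn from the pose commanded when the call began, along the tool's axes at that moment; what a row does not reach only later rows make up. A row lasts 1/12 s, in which the tool goes at most 41.7 mm and 7.16 degrees, less where a joint would pass 70% of its speed; a pose out of reach is approached as far as the arm can. A call with a gripper value outside its range is refused whole. The fingers move at their own pace and stop on an object; FORCE is the grip in N (left out, the last holds). Time passes only in rows, so rows that repeat a pose let the fingers close. It gives the time, the measured TCP pose, the force, the opening and the grip force at its end, in the units of the state.
- get_state(): the state, without advancing time (a new reading comes with each control period).
- get_image(name): name is "scene" or "top" or "wrist"; returns a dict with "frame" (384x512x3 uint8, red, green, blue), "depth" (384x512 float32, m along the optical axis (not along the pixel's ray), 0 where there is no reading), "K" (3x3 intrinsics, pixels), "T" (4x4, takes a point from camera to world coordinates); the wrist camera has in their place "mount" (4x4, takes a point from camera to tool coordinates, whose origin is the TCP and whose axes are the flange's). Camera axes: x right, y down, z forward; pixel columns grow to the right and rows downward; lengths in m; the calibration is good to about 2 mm. A picture is of the moment at which its call begins: read the wrist's pose just before it.
- close_job(): hands the job in; it is judged then, once.
The state is a dict: "time": time; "joint_positions": joint angles; "qd": joint speeds; "joint_torque": joint torques, N m; "position": TCP position; "tool_rot": TCP orientation; "ft_force": force on the tool from outside, world axes, zero at the start; "torque": the same for the moment, N m; "grip_width": opening from 0.0 (shut) to 1.0 (fully open); "grip_force": force on a finger pad.
Only numpy, scipy, OpenCV 4.12 (cv2) and the standard library are available. Lean on these libraries where they do the work, as an engineer would, in place of code of your own. Each camera call takes 0.05 s, during which the arm holds its last target. There are 200 camera calls.

## Working session

There is one attempt and no reset: what is moved stays moved. The work goes in short steps, Python scripts to look and compute and a shell command to move; the robot and the scene stay as the last step left them, time stands still between calls to the robot, and variables do not carry over. Pictures are saved under pics/ and viewed, at most 10 in all, crops included, and the job is handed in when it is done.

```bash
mkdir -p pics; python3 - <<'E'
from bench import *
import cv2,numpy as np
s=get_state();print({k:np.round(v,3) for k,v in s.items()})
ims=[get_image(n) for n in("scene","top")]
np.savez('a.npz',**{f'{n}_{k}':im[k] for n,im in zip(("scene","top"),ims) for k in("frame","depth","K","T")})
for n,im in zip(("scene","top"),ims):
    cv2.imwrite(f'pics/{n}0.png',im['frame'][...,::-1]); print(im['K'],im['T'])
E
```

```text
{'time': np.float64(0.0), 'joint_positions': array([ 1.313,  0.322, -0.07 ,  1.452,  0.023,  1.371, -0.057]), 'qd': array([-0.   , -0.001, -0.001,  0.003,  0.   , -0.   , -0.001]), 'joint_torque': array([ 1.0000e-03, -4.9129e+01, -4.0400e-01, -3.1252e+01, -6.4000e-02,
        4.4000e-02,  0.0000e+00]), 'position': array([ 0.174, -0.626,  0.21 ]), 'tool_rot': array([-3.111e+00, -4.250e-01,  1.000e-03]), 'ft_force': array([ 1.018,  0.347, -1.151]), 'torque': array([ 0.039,  0.02 , -0.032]), 'grip_force': np.float64(0.0), 'grip_width': np.float64(1.002)}
[[422.00680643   0.         255.67089327]
 [  0.         422.00680643 182.19003604]
 [  0.           0.           1.        ]] [[-0.56975074  0.48577366 -0.66287861  1.18379012]
 [ 0.82157605  0.31712549 -0.47375544  0.40477687]
 [-0.01992221 -0.8145277  -0.57978249  0.61142114]
 [ 0.          0.          0.          1.        ]]
[[446.72595963   0.         257.56178931]
 [  0.         446.72595963 188.42485777]
 [  0.           0.           1.        ]] [[-0.00894537 -0.99418675  0.10729722  0.53177301]
 [-0.99968944  0.01138721  0.0221666   0.0350195 ]
 [-0.02325956 -0.10706561 -0.99397985  0.99512968]
 [ 0.          0.          0.          1.        ]]
```

View pics/scene0.png

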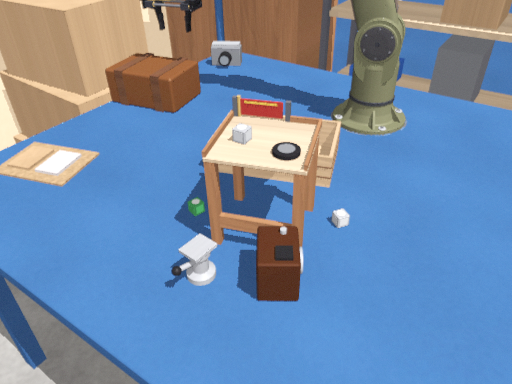

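View pics/top0.png

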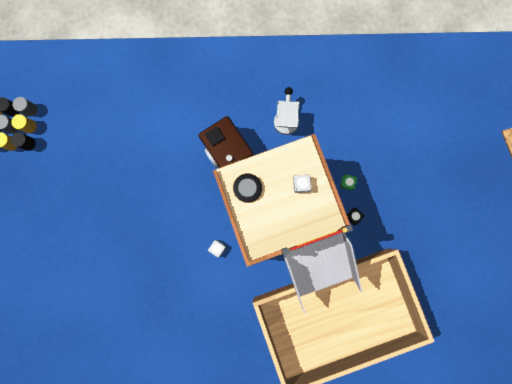

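The top view shows four cube-shaped things: the silver cube on the ledge at (302,183), the spare silver cube on the cart at (217,248), a green one at (349,182) and a black one at (355,216). I choose (302,183), the only silver cube on the ledge. The red flap is at about (318,240), and the chute and crate lie below it, so travel is roughly world -x.

```bash
cat > h.py <<'E'
import numpy as np,cv2
def pts(im,mask):
    v,u=np.nonzero(mask&(im['depth']>0)); d=im['depth'][v,u]
    p=np.linalg.inv(im['K'])@np.vstack([u,v,np.ones_like(u)])*d
    return (im['T'][:3,:3]@p).T+im['T'][:3,3]
def ray(im,uv,z):
    uv=np.atleast_2d(uv).astype(float)
    d=(im['T'][:3,:3]@np.linalg.inv(im['K'])@np.c_[uv,np.ones(len(uv))].T).T
    o=im['T'][:3,3]; return o+d*((z-o[2])/d[:,2])[:,None]
def red(f):
    h=cv2.cvtColor(f,cv2.COLOR_RGB2HSV); return ((h[...,0]<5)|(h[...,0]>175))&(h[...,1]>190)&(h[...,2]>110)
def grey(f):
    h=cv2.cvtColor(f,cv2.COLOR_RGB2HSV); return (h[...,1]<45)&(h[...,2]>130)
E
python3 - <<'E'
from h import *
Z=np.load('a.npz')
I={n:{k:Z[f'{n}_{k}'] for k in("frame","depth","K","T")} for n in("scene","top")}
for n in I:
    im=I[n]; p=pts(im,red(im['frame'])); p=p[(p[:,2]>.2)&(p[:,2]<.265)]
    c=p.mean(0); print(n,'red',len(p),c,p.min(0),p.max(0))
    u=np.linalg.svd(p[:,:2]-c[:2],full_matrices=False)[2][0]; t=(p[:,:2]-c[:2])@u
    print(' dir',u,'ends',c[:2]+u*t.min(),c[:2]+u*t.max(),np.ptp(t))
# ledge: points of height ~0.21 (top cam) and rims
im=I['top']; allp=pts(im,np.ones(im['depth'].shape,bool)).reshape(-1,3)
L=allp[(abs(allp[:,2]-.216)<.012)&(allp[:,0]>.3)]
print('ledge h',np.median(L[:,2]),len(L)); r=cv2.minAreaRect((L[:,:2]*1000).astype(np.float32)); print(r); print(cv2.boxPoints(r))
# cube top
for n,(x,y) in (("top",(302,183)),("scene",(242,133))):
    im=I[n]; m=np.zeros(im['depth'].shape,bool); m[y-18:y+18,x-18:x+18]=1
    p=pts(im,m); q=p[(abs(p[:,2]-.238)<.005)]; print(n,'cube top',len(q),np.median(q,0))
    if n=="top":
        r=cv2.minAreaRect((q[:,:2]*1000).astype(np.float32));print(r)
cv2.imwrite('pics/crop.png',cv2.resize(np.hstack([I['top']['frame'][150:220,265:335],I['scene']['frame'][95:165,220:320]])[...,::-1],None,fx=4.5,fy=4.5,interpolation=cv2.INTER_CUBIC))
E
```

```text
<stdin>:6: RuntimeWarning: Mean of empty slice.
  ret = um.true_divide(
Traceback (most recent call last):
ValueError: zero-size array to reduction operation minimum which has no identity
```

```bash
cat > m.py <<'E'
from h import *
Z=np.load('a.npz')
I={n:{k:Z[f'{n}_{k}'] for k in("frame","depth","K","T")} for n in("scene","top")}
for n in I:
    im=I[n]; m=red(im['frame']); p=pts(im,m); print(n,m.sum(),len(p),np.round(np.percentile(p,[2,50,98],axis=0),3) if len(p) else '')
im=I['top']; print(I['scene']['frame'][107,262],I['scene']['depth'][107,262],im['frame'][183,302],im['depth'][183,302],im['depth'][215,270])
d=im['depth']; print((d>0).mean())
p=pts(im,np.ones(d.shape,bool)); h=np.histogram(p[:,2],np.arange(-.1,.4,.02)); print(h)
E
python3 m.py
```

```text
scene 0 0 
top 44 44 [[ 0.513 -0.086  0.247]
 [ 0.527 -0.047  0.251]
 [ 0.541 -0.004  0.253]]
[182  57  54] 0.8647943 [253 253 253] 0.75994116 0.7827625
0.9960174560546875
(array([     0,      0,      0,      0,  51594, 103108,   1713,   1703,
         1496,   3650,    910,    783,    836,    334,     89,   9350,
         1574,    304,      0,      0,      0,      0,      0,      0]), array([-1.00000000e-01, -8.00000000e-02, -6.00000000e-02, -4.00000000e-02,
       -2.00000000e-02,  1.38777878e-17,  2.00000000e-02,  4.00000000e-02,
        6.00000000e-02,  8.00000000e-02,  1.00000000e-01,  1.20000000e-01,
        1.40000000e-01,  1.60000000e-01,  1.80000000e-01,  2.00000000e-01,
        2.20000000e-01,  2.40000000e-01,  2.60000000e-01,  2.80000000e-01,
        3.00000000e-01,  3.20000000e-01,  3.40000000e-01,  3.60000000e-01,
        3.80000000e-01]))
```

```bash
sed -i 's/(h\[...,1\]>190)/(h[...,1]>165)/' h.py; cat > m.py <<'E'
from h import *
Z=np.load('a.npz')
I={n:{k:Z[f'{n}_{k}'] for k in("frame","depth","K","T")} for n in("scene","top")}
for n in I:
    im=I[n]; p=pts(im,red(im['frame'])); p=p[(p[:,2]>.2)&(p[:,2]<.265)]
    c=p.mean(0); print(n,'red',len(p),c)
    u=np.linalg.svd(p[:,:2]-c[:2],full_matrices=False)[2][0]; t=(p[:,:2]-c[:2])@u
    print(' ang',np.degrees(np.arctan2(u[1],u[0])),'ends',c[:2]+u*t.min(),c[:2]+u*t.max(),np.ptp(t))
im=I['top']; d=im['depth']
P=pts(im,d>-1)if (d>0).all() else None
full=np.zeros(d.shape+(3,)); v,u=np.nonzero(d>0); full[v,u]=pts(im,d>0)
m=((abs(full[...,2]-.216)<.012)&(full[...,0]>.3)).astype(np.uint8)
c=max(cv2.findContours(cv2.morphologyEx(m,cv2.MORPH_OPEN,np.ones((5,5))),0,2)[0],key=cv2.contourArea)[:,0]
r=cv2.minAreaRect((full[c[:,1],c[:,0],:2]*1000).astype(np.float32)); print('ledge',r); print(cv2.boxPoints(r))
m=np.zeros(d.shape,bool); m[165:201,284:320]=1
q=full[m&(abs(full[...,2]-.238)<.005)]; print('cube',len(q),np.median(q,0),cv2.minAreaRect((q[:,:2]*1000).astype(np.float32)))
im=I['scene'];m[:]=0;m[115:151,224:260]=1
q=pts(im,m);q=q[abs(q[:,2]-.238)<.005];print('cube scene',len(q),q.mean(0))
cv2.imwrite('pics/crop.png',cv2.resize(np.hstack([I['top']['frame'][150:220,265:335],I['scene']['frame'][95:165,220:320]])[...,::-1],None,fx=4.5,fy=4.5,interpolation=cv2.INTER_CUBIC))
E
python3 m.py
```

```text
scene red 490 [ 0.52978429 -0.04352425  0.23105179]
 ang 109.15393128993533 ends [ 0.54438383 -0.0855572 ] [ 0.51562574 -0.00276091] 0.08764845744476049
top red 92 [ 0.5255567  -0.04390471  0.25029178]
 ang 109.25622454714808 ends [ 0.54023973 -0.08593576] [ 0.51118807 -0.00277363] 0.08809051622295466
ledge ((597.282470703125, 11.977157592773438), (180.22679138183594, 191.71612548828125), 19.39851951599121)
[[ 480.4467     72.46351 ]
 [ 544.1227   -108.36913 ]
 [ 714.1183    -48.509193]
 [ 650.44226   132.32346 ]]
cube 275 [ 0.6218215  -0.02381788  0.2384538 ] ((621.9675903320312, -23.970195770263672), (27.596641540527344, 27.643726348876953), 88.86865997314453)
cube scene 142 [ 0.62869965 -0.02187439  0.23709991]
```

View pics/crop.png

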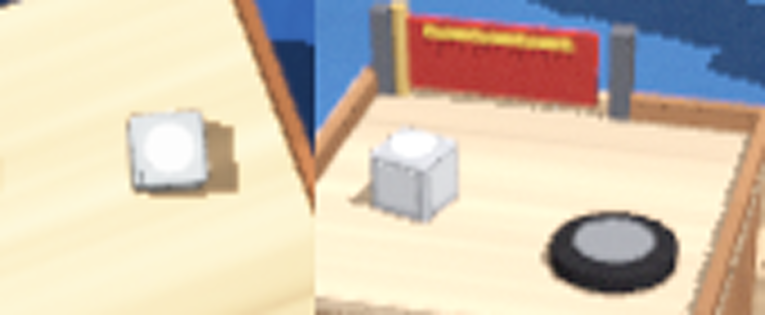

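The crop confirms it: a silver cube on the ledge, turned about 20°, with the red flap behind it (yellow hinge edge on the stand's +y side) and the black lens cap well to the -y side.

Stand frame from flap and ledge: origin (0.529, -0.052), travel direction 199.3°. Cube at stand (-97, +4).

Plan: line the jaws up along the lane with about 5° yaw. The leading finger opens the flap while the trailing finger follows behind the cube. Then I close the claw while moving forward, so the leading finger holds the flap and the trailing one pushes the cube over.

```bash
python3 -m jog '[{"claw":87,"dz":-40},{"claw":87,"dz":-80},{"claw":87,"dz":-119},{"claw":87,"dx":577,"dy":-456,"dz":-119,"spin":-98.7},{"claw":87,"dx":577,"dy":-456,"dz":-119,"spin":-98.7},{"claw":87,"dx":577,"dy":-456,"dz":-119,"spin":-98.7},{"claw":87,"dx":577,"dy":-456,"dz":-119,"spin":-98.7},{"claw":87,"dx":577,"dy":-456,"dz":-119,"spin":-98.7},{"claw":87,"dx":577,"dy":-456,"dz":-119,"spin":-98.7},{"claw":87,"dx":577,"dy":-456,"dz":-119,"spin":-98.7},{"claw":87,"dx":577,"dy":-456,"dz":-119,"spin":-98.7},{"claw":87,"dx":577,"dy":-456,"dz":-119,"spin":-98.7},{"claw":87,"dx":577,"dy":-456,"dz":-119,"spin":-98.7},{"claw":87,"dx":577,"dy":-456,"dz":-119,"spin":-98.7},{"claw":87,"dx":577,"dy":-456,"dz":-119,"spin":-98.7},{"claw":87,"dx":577,"dy":-456,"dz":-119,"spin":-98.7},{"claw":87,"dx":577,"dy":-456,"dz":-119,"spin":-98.7},{"claw":87,"dx":577,"dy":-456,"dz":-119,"spin":-98.7},{"claw":87,"dx":577,"dy":-456,"dz":-119,"spin":-98.7},{"claw":87,"dx":577,"dy":-456,"dz":-119,"spin":-98.7}]'
```

```text
$[0]: bad value
```

```bash
python3 -m jog '[{"claw":87,"dx":0,"dy":0,"dz":-40,"spin":0},{"claw":87,"dx":0,"dy":0,"dz":-80,"spin":0},{"claw":87,"dx":0,"dy":0,"dz":-119,"spin":0},{"claw":87,"dx":577,"dy":-456,"dz":-119,"spin":-98.7},{"claw":87,"dx":577,"dy":-456,"dz":-119,"spin":-98.7},{"claw":87,"dx":577,"dy":-456,"dz":-119,"spin":-98.7},{"claw":87,"dx":577,"dy":-456,"dz":-119,"spin":-98.7},{"claw":87,"dx":577,"dy":-456,"dz":-119,"spin":-98.7},{"claw":87,"dx":577,"dy":-456,"dz":-119,"spin":-98.7},{"claw":87,"dx":577,"dy":-456,"dz":-119,"spin":-98.7},{"claw":87,"dx":577,"dy":-456,"dz":-119,"spin":-98.7},{"claw":87,"dx":577,"dy":-456,"dz":-119,"spin":-98.7},{"claw":87,"dx":577,"dy":-456,"dz":-119,"spin":-98.7},{"claw":87,"dx":577,"dy":-456,"dz":-119,"spin":-98.7},{"claw":87,"dx":577,"dy":-456,"dz":-119,"spin":-98.7},{"claw":87,"dx":577,"dy":-456,"dz":-119,"spin":-98.7},{"claw":87,"dx":577,"dy":-456,"dz":-119,"spin":-98.7},{"claw":87,"dx":577,"dy":-456,"dz":-119,"spin":-98.7},{"claw":87,"dx":577,"dy":-456,"dz":-119,"spin":-98.7},{"claw":87,"dx":577,"dy":-456,"dz":-119,"spin":-98.7}]'
```

```text
time: 1.77
position: [0.5926, -0.0524, 0.3299]
tool_rot: [1.706, 2.638, -0.001]
ft_force: [0.6, -0.2, 1.6]
grip_width: 0.997
grip_force: 0.0
```

```bash
cat > w.py <<'E'
import sys
from bench import *
from h import *
from scipy.spatial.transform import Rotation as R
def tw(s):
    T=np.eye(4);T[:3,:3]=R.from_rotvec(s['tool_rot']).as_matrix();T[:3,3]=s['position'];return T
a=np.radians(199.3); xs=np.array([np.cos(a),np.sin(a)]); ys=np.array([-xs[1],xs[0]]); O=np.array([.529,-.0519])
def st(p): d=(np.atleast_2d(p)[:,:2]-O)*1000; return np.c_[d@xs,d@ys]
def look(name):
    s=get_state(); im=dict(get_image("wrist")); im['T']=tw(s)@im['mount']
    cv2.imwrite(f'pics/{name}.png',im['frame'][...,::-1])
    print('tcp stand',st(s['position']),s['position'],'yaw',np.degrees(2*np.arctan2(s['tool_rot'][1],s['tool_rot'][0]))-90,s['time'])
    return im
E
python3 - <<'E'
from w import *
im=look('w1'); f=im['frame']
p=pts(im,red(f)); t=p[(p[:,2]>.243)&(p[:,2]<.258)]; q=st(t)
print('flap top',len(t),'front',len(p)); 
if len(t): print(q.min(0),q.max(0),q.mean(0),np.polyfit(q[:,1],q[:,0],1))
a=pts(im,im['depth']>0); c=a[(abs(a[:,2]-.238)<.004)]; q=st(c); k=(abs(q[:,1])<40)&(q[:,0]>-150)&(q[:,0]<-50)
print('cube',k.sum(),np.median(c[k,2]),cv2.minAreaRect(q[k].astype(np.float32)))
E
```

```text
tcp stand [[-59.84753357  21.47272337]] [ 0.5925812  -0.05238551  0.32994487] yaw 24.23371443382719 1.7667
flap top 326 front 326
[ -2.45246972 -49.25188754] [ 0.9641387  37.93635648] [-0.73089928 -6.72694283] [ 0.00177491 -0.71895959]
cube 853 0.23739864803408645 ((-98.41644287109375, 5.642794609069824), (28.523351669311523, 28.601234436035156), 75.1312026977539)
```

View pics/w1.png

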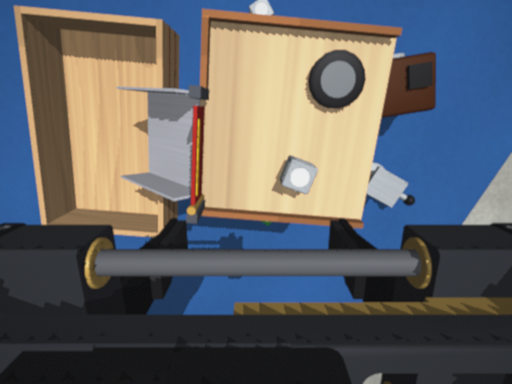

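The wrist view shows the flap at (198,155), the lens cap at (337,78) and the cube at (300,174), with the left finger leading. The measurements agree: flap at x≈0, cube at stand (-98, 5.6). I'll correct sideways and settle.

```bash
python3 -m jog '[{"claw":87,"dx":12,"dy":24,"dz":0,"spin":0},{"claw":87,"dx":12,"dy":24,"dz":0,"spin":0},{"claw":87,"dx":12,"dy":24,"dz":0,"spin":0},{"claw":87,"dx":12,"dy":24,"dz":0,"spin":0}]'; python3 -c "
from w import *
s=get_state();print(st(s['position']),s['position'])"
```

```text
time: 2.15
position: [0.6084, -0.0341, 0.3296]
tool_rot: [-1.705, -2.638, 0.002]
ft_force: [0.2, -0.7, 0.0]
grip_width: 1.001
grip_force: 0.0
[[-80.79880044   9.42450231]] [ 0.60837292 -0.03408969  0.32964976]
```

```bash
python3 -m jog '[{"claw":87,"dx":2,"dy":2,"dz":20,"spin":0},{"claw":87,"dx":2,"dy":2,"dz":45,"spin":0},{"claw":87,"dx":2,"dy":2,"dz":65,"spin":0},{"claw":87,"dx":2,"dy":2,"dz":80,"spin":0},{"claw":87,"dx":2,"dy":2,"dz":90,"spin":0},{"claw":87,"dx":2,"dy":2,"dz":98,"spin":0},{"claw":87,"dx":2,"dy":2,"dz":98,"spin":0},{"claw":87,"dx":2,"dy":2,"dz":98,"spin":0}]'; python3 - <<'E'
from w import *
im=look('w2')
t=get_image("top");cv2.imwrite('pics/t2.png',cv2.resize(t['frame'][110:290,190:400],None,fx=3,fy=3)[...,::-1])
s=get_state();print(s['ft_force'])
E
```

```text
time: 2.82
position: [0.6099, -0.0311, 0.2326]
tool_rot: [1.706, 2.638, -0.0]
ft_force: [0.8, -0.2, 0.7]
grip_width: 1.002
grip_force: 0.0
tcp stand [[-83.21381812   7.08825124]] [ 0.60988005 -0.03108653  0.23261106] yaw 24.21912499709775 2.8167
[-0.30729732  0.12088034  0.04533043]
```

View pics/w2.png

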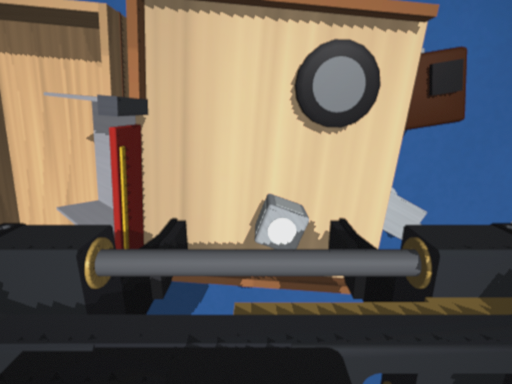

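The fingers straddle the cube, seen at (282,222); the right finger is behind it and the left one is just before the flap at (128,190). Nothing is touched so far. Now a slow advance along the lane.

```bash
python3 -m jog '[{"claw":87,"dx":0.4,"dy":-5,"dz":0,"spin":0},{"claw":87,"dx":0.9,"dy":-10,"dz":0,"spin":0},{"claw":87,"dx":1.3,"dy":-15,"dz":0,"spin":0},{"claw":87,"dx":1.7,"dy":-20,"dz":0,"spin":0},{"claw":87,"dx":2.1,"dy":-25,"dz":0,"spin":0},{"claw":87,"dx":2.6,"dy":-30,"dz":0,"spin":0},{"claw":87,"dx":3,"dy":-35,"dz":0,"spin":0},{"claw":87,"dx":3.4,"dy":-40,"dz":0,"spin":0},{"claw":87,"dx":3.9,"dy":-45,"dz":0,"spin":0},{"claw":87,"dx":4.3,"dy":-50,"dz":0,"spin":0},{"claw":87,"dx":4.7,"dy":-55,"dz":0,"spin":0},{"claw":87,"dx":5.2,"dy":-60,"dz":0,"spin":0},{"claw":87,"dx":5.6,"dy":-65,"dz":0,"spin":0},{"claw":87,"dx":6,"dy":-70,"dz":0,"spin":0},{"claw":87,"dx":6.5,"dy":-75,"dz":0,"spin":0},{"claw":87,"dx":6.9,"dy":-80,"dz":0,"spin":0},{"claw":87,"dx":6.9,"dy":-80,"dz":0,"spin":0}]'; python3 - <<'E'
from w import *
im=look('w3')
a=pts(im,im['depth']>0); c=a[(abs(a[:,2]-.238)<.004)]; q=st(c); k=(abs(q[:,1])<40)&(q[:,0]>-75)&(q[:,0]<-5)
print('cube',k.sum(),cv2.minAreaRect(q[k].astype(np.float32)))
p=pts(im,red(im['frame']));q=st(p[p[:,2]>.243]);print('flap',len(q)); 
if len(q): print(q.min(0),q.max(0))
print(get_state()['ft_force'])
E
```

```text
time: 4.33
position: [0.5353, -0.0538, 0.2333]
tool_rot: [1.701, 2.639, 0.009]
ft_force: [4.3, 5.3, 0.9]
grip_width: 1.003
grip_force: 3.1
tcp stand [[-5.31777865  3.88002893]] [ 0.53530133 -0.05380437  0.23325291] yaw 24.397837643258086 4.3333
cube 0 ((0.0, 0.0), (0.0, 0.0), 0.0)
flap 62
[ 46.19701843 -27.92140799] [81.4338832  12.58383514]
[3.57448943 5.47210962 1.44476683]
```

View pics/w3.png

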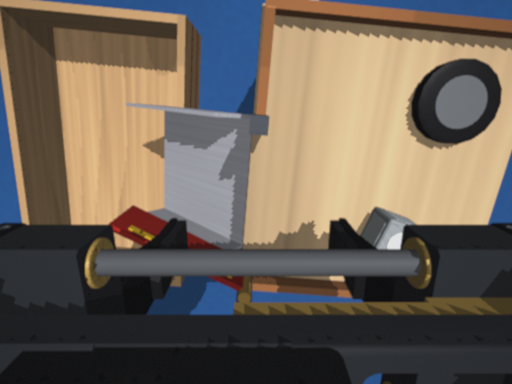

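```bash
python3 - <<'E'
from w import *
im=look('w4'); print(get_state()['tool_rot'], im['mount'])
def proj(ps):
    q=(np.linalg.inv(im['T'])@np.c_[ps,np.ones(len(ps))].T)[:3]; q=im['K']@q; return (q[:2]/q[2]).T.round(0)
s=get_state();T=tw(s); R_=T[:3,:3]
tips=np.array([[x,y,14] for y in(-43.5,43.5,-58.5,58.5) for x in(-9.5,9.5)])/1000
w=(R_@tips.T).T+T[:3,3]; print(np.c_[proj(w),st(w),w[:,2]*1000].round(1))
# cube top pixels
a=im['depth']; m=np.zeros(a.shape,bool); m[200:255,355:420]=1
p=pts(im,m); 
print(np.histogram(p[:,2],np.arange(.2,.3,.005)))
for lo,hi in((.232,.243),):
    c=p[(p[:,2]>lo)&(p[:,2]<hi)]; print(len(c),cv2.minAreaRect(st(c).astype(np.float32)))
E
```

```text
tcp stand [[-5.36781967  3.840511  ]] [ 0.5353355  -0.05375054  0.23319519] yaw 24.393552502548886 4.3833
[1.70091369 2.63946304 0.00860494] [[ 1.00035821e-03 -9.62691394e-01 -2.70599850e-01  7.36833609e-02]
 [ 9.99999498e-01  9.48312121e-04  3.23081432e-04  2.60522679e-04]
 [-5.44145971e-05 -2.70600037e-01  9.62691860e-01 -1.73010475e-01]
 [ 0.00000000e+00  0.00000000e+00  0.00000000e+00  1.00000000e+00]]
[[196.  232.   37.   17.  219. ]
 [194.  206.   38.6  -1.9 219. ]
 [319.  232.  -49.7   9.3 219.4]
 [321.  206.  -48.   -9.6 219.5]
 [174.  232.   51.9  18.4 218.9]
 [172.  206.   53.6  -0.6 218.9]
 [340.  232.  -64.6   8.  219.5]
 [342.  206.  -62.9 -11.  219.6]]
(array([  0, 940, 260, 161, 163, 178, 208, 605,   0,   0,   0,   0,   0,
        12,  38,  68,  86,   2,   0]), array([0.2  , 0.205, 0.21 , 0.215, 0.22 , 0.225, 0.23 , 0.235, 0.24 ,
       0.245, 0.25 , 0.255, 0.26 , 0.265, 0.27 , 0.275, 0.28 , 0.285,
       0.29 , 0.295]))
736 ((-92.83551788330078, 0.8481655120849609), (22.642316818237305, 16.559444427490234), 73.15760040283203)
```

View pics/t2.png

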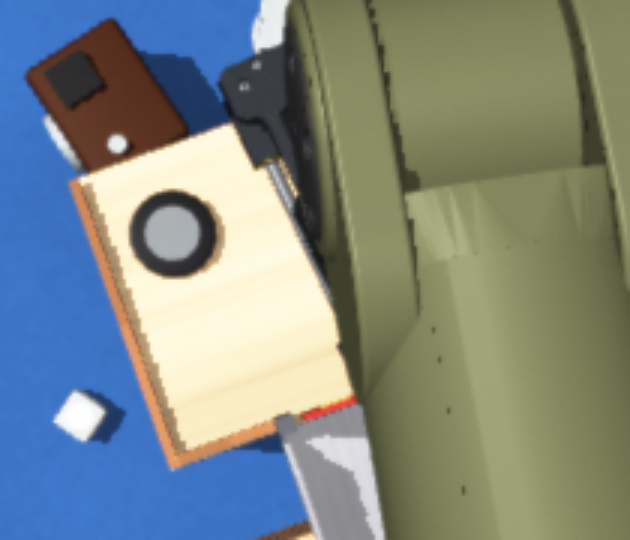

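```bash
python3 - <<'E'
from w import *
im=look('w5'); s=get_state(); T=tw(s); sc=get_image('scene')
for n,i in(('wrist',im),('scene',sc)):
    p=pts(i,i['depth']>0); t=(np.linalg.inv(T)@np.c_[p,np.ones(len(p))].T)[:3].T*1000
    k=(abs(t[:,0])<40)&(abs(t[:,1])<130)&(t[:,2]>-40)&(t[:,2]<20); t=t[k]; q=st(p[k])
    for lo in range(-40,20,10):
        for sg in(1,-1):
            b=(t[:,2]>=lo)&(t[:,2]<lo+10)&(t[:,1]*sg>0)&(abs(t[:,1])<75)
            if b.sum()>5: print(n,'toolz',lo,sg,b.sum(),'x',np.percentile(t[b,0],[1,99]).round(0),'y',np.percentile(t[b,1],[1,99]).round(0))
    c=p[(abs(p[:,2]-.238)<.004)]; q=st(c); k=(abs(q[:,1])<50)&(q[:,0]>-130)&(q[:,0]<-68); print(n,'cube',k.sum(),cv2.minAreaRect(q[k].astype(np.float32)) if k.sum() else '')
cv2.imwrite('pics/s5.png',cv2.resize(sc['frame'][60:200,170:345],None,fx=4.2,fy=4.2,interpolation=cv2.INTER_CUBIC)[...,::-1])
E
```

```text
tcp stand [[-5.45070112  3.73009056]] [ 0.53537723 -0.05361893  0.23322546] yaw 24.403195252222076 4.4333
wrist toolz -40 1 248 x [ 2. 12.] y [43. 53.]
wrist toolz -40 -1 256 x [ 2. 11.] y [-53. -43.]
wrist toolz -30 1 234 x [-3. 12.] y [43. 52.]
wrist toolz -30 -1 339 x [-40.  11.] y [-52.  -5.]
wrist toolz -20 1 206 x [-8. 11.] y [43. 52.]
wrist toolz -20 -1 789 x [-37.  11.] y [-75.  -5.]
wrist toolz -10 -1 229 x [-37.   3.] y [-75.  -5.]
wrist toolz 0 -1 254 x [-20.   3.] y [-75. -35.]
wrist toolz 10 -1 303 x [-24.   2.] y [-75. -28.]
wrist cube 664 ((-92.00857543945312, 0.3112325668334961), (21.412256240844727, 15.766518592834473), 77.07528686523438)
scene toolz -40 1 54 x [-11.  11.] y [52. 57.]
scene toolz -30 1 56 x [-11.  11.] y [51. 56.]
scene toolz -30 -1 30 x [-39.  11.] y [-49.  -3.]
scene toolz -20 1 47 x [-11.  11.] y [52. 57.]
scene toolz -20 -1 68 x [-40.  11.] y [-51.  -2.]
scene toolz -10 -1 38 x [-38.  -1.] y [-65.  -1.]
scene toolz 0 -1 61 x [-39.   3.] y [-74.  -2.]
scene toolz 10 -1 55 x [-39.   4.] y [-75.  -1.]
scene cube 132 ((-101.17080688476562, 5.536231994628906), (28.321815490722656, 28.406780242919922), 73.59988403320312)
```

View pics/s5.png

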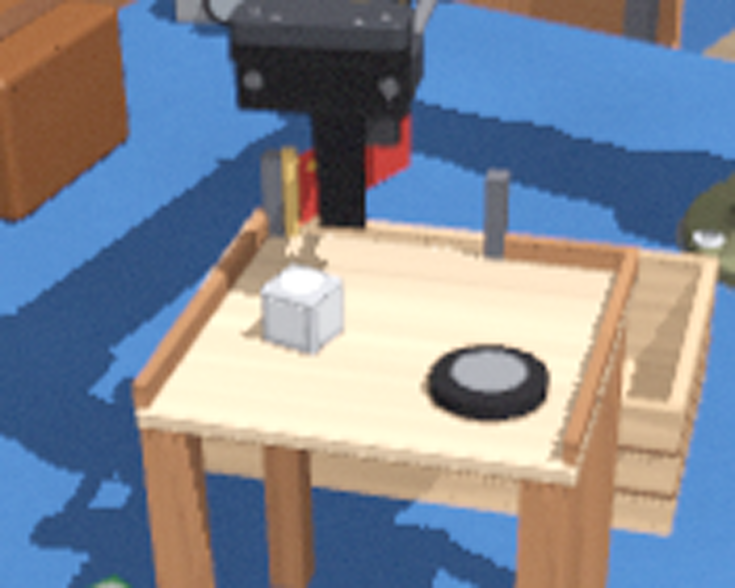

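The cube was not touched: it is still at (-101..-98, 5.5), and the trailing finger in the picture ends at about (345,225), above the ledge. So the real fingertips are higher than stated. I'll measure the finger end before retreating.

```bash
cat > f.py <<'E'
from w import *
im=look('w6'); s=get_state(); T=tw(s); sc=get_image('scene'); print(s['ft_force'])
for n,i in(('wrist',im),('scene',sc)):
    p=pts(i,i['depth']>0); t=(np.linalg.inv(T)@np.c_[p,np.ones(len(p))].T)[:3].T*1000
    for sg in(1,-1):
        y=t[:,1]*sg; k=(abs(t[:,0])<13)&(y>40)&(y<60)&(t[:,2]>-45)&(t[:,2]<17); print(n,sg,np.histogram(t[k,2],np.arange(-45,18,4))[0])
E
python3 f.py; python3 -m jog '[{"claw":87,"dx":-0.4,"dy":5,"dz":0,"spin":0},{"claw":87,"dx":-1.3,"dy":15,"dz":0,"spin":0},{"claw":87,"dx":-2.1,"dy":25,"dz":0,"spin":0},{"claw":87,"dx":-3,"dy":35,"dz":0,"spin":0},{"claw":87,"dx":-3.9,"dy":45,"dz":0,"spin":0},{"claw":87,"dx":-4.7,"dy":55,"dz":0,"spin":0},{"claw":87,"dx":-5.6,"dy":65,"dz":0,"spin":0},{"claw":87,"dx":-6.4,"dy":75,"dz":0,"spin":0},{"claw":87,"dx":-6.9,"dy":80,"dz":0,"spin":0},{"claw":87,"dx":-6.9,"dy":80,"dz":0,"spin":0},{"claw":87,"dx":-6.9,"dy":80,"dz":0,"spin":0}]'; python3 f.py
```

```text
tcp stand [[-5.53547229  3.64715044]] [ 0.53542982 -0.05351263  0.23319058] yaw 24.41267663474588 4.5333
[3.24998838 5.05967766 1.92966644]
wrist 1 [ 91  98 108  82 101  95  88  91  50   0   0   0   0   0   0]
wrist -1 [ 91  99 105  89  96  91  96  88  48   0   0   0   2   6  10]
scene 1 [20 20 21 25 25 18 26 18  9  0  0  0  0  0  0]
scene -1 [ 0  0  0  0  3 12 18 13  6  0  4  4  4  2  5]
time: 5.55
position: [0.6098, -0.0306, 0.2318]
tool_rot: [-1.704, -2.638, 0.001]
ft_force: [-1.9, -0.2, 0.5]
grip_width: 0.998
grip_force: 0.0
tcp stand [[-83.2455688    6.61218345]] [ 0.60975267 -0.03062673  0.23181574] yaw -335.72605537763184 5.55
[0.587088   0.08638613 0.29891977]
wrist 1 [ 98  94 106  86  99  89  92  90  54   0   0   0   0   0   0]
wrist -1 [ 95  96 112  89  92  94  84  98  50   0   0   0   0   0   0]
scene 1 [25 22 24 24 24 27 28 23  7  0  0  0  0  0  0]
scene -1 [ 0  0  0  0  0  0  6 18  9  0  0  0  0  0  0]
```

Both cameras agree that both fingertips end about 11 mm behind the reported TCP, so at z≈0.243 they passed just over the cube. The flap is shut again and nothing was moved. Lowering 25 mm puts the tips about 8 mm above the ledge and still leaves the gripper body 10 mm above the posts.

```bash
python3 -m jog '[{"claw":87,"dx":0,"dy":0,"dz":8,"spin":0},{"claw":87,"dx":0,"dy":0,"dz":16,"spin":0},{"claw":87,"dx":0,"dy":0,"dz":22,"spin":0},{"claw":87,"dx":0,"dy":0,"dz":25,"spin":0},{"claw":87,"dx":0,"dy":0,"dz":25,"spin":0},{"claw":87,"dx":0,"dy":0,"dz":25,"spin":0}]' && python3 f.py
```

```text
time: 6.15
position: [0.6096, -0.0305, 0.2068]
tool_rot: [-1.705, -2.638, 0.001]
ft_force: [0.2, -0.3, 0.4]
grip_width: 0.996
grip_force: 0.0
tcp stand [[-83.17138474   6.48763993]] [ 0.60964149 -0.0305337   0.20680187] yaw -335.7309481761156 6.15
[-1.21278553  0.30195513 -0.37549397]
wrist 1 [ 89 102 110  86  93  91  96  91  56   0 544   9   0   0   0]
wrist -1 [ 94  96 110  85 100  93  86  99  50   1 546  14   0   0   0]
scene 1 [24 19 20 25 21 21 28 25  6  0 74  0  0  0  0]
scene -1 [ 0  0  0  0  0  0  0  1  7  0 39  1  0  0  0]
```

```bash
python3 -m jog '[{"claw":87,"dx":0.4,"dy":-5,"dz":0,"spin":0},{"claw":87,"dx":0.9,"dy":-10,"dz":0,"spin":0},{"claw":87,"dx":1.3,"dy":-15,"dz":0,"spin":0},{"claw":87,"dx":1.7,"dy":-20,"dz":0,"spin":0},{"claw":87,"dx":2.1,"dy":-25,"dz":0,"spin":0},{"claw":87,"dx":2.6,"dy":-30,"dz":0,"spin":0},{"claw":87,"dx":3,"dy":-35,"dz":0,"spin":0},{"claw":87,"dx":3.4,"dy":-40,"dz":0,"spin":0},{"claw":87,"dx":3.9,"dy":-45,"dz":0,"spin":0},{"claw":87,"dx":3.9,"dy":-45,"dz":0,"spin":0}]'; cat > c.py <<'E'
from w import *
import sys
im=look(sys.argv[1]); s=get_state(); T=tw(s); print(s['ft_force'])
p=pts(im,im['depth']>0); t=(np.linalg.inv(T)@np.c_[p,np.ones(len(p))].T)[:3].T*1000
k=(abs(p[:,2]-.238)<.004)&(abs(t[:,1])<42)&(t[:,0]>-25)&(t[:,0]<40); q=st(p[k]); print('cube',k.sum(),q.min(0),q.max(0),cv2.minAreaRect(q.astype(np.float32)) if k.sum()>4 else '')
r=p[pts(im,im['depth']>0)[:,2]>-9]; r=pts(im,red(im['frame'])); r=r[r[:,2]>.24]; q=st(r); print('flap',len(q), q.min(0),q.max(0), np.degrees(np.arctan2(q[:,0],40-q[:,1])).max() if len(q) else '')
E
python3 c.py w7
```

```text
time: 7.08
position: [0.5717, -0.0442, 0.2092]
tool_rot: [1.697, 2.632, 0.013]
ft_force: [13.1, 3.0, -2.5]
grip_width: 1.001
grip_force: 6.0
tcp stand [[-42.89582472   6.82847738]] [ 0.57174203 -0.04416704  0.20923521] yaw 24.356603721904776 7.0833
[12.14915668  2.86922947 -2.02038693]
cube 877 [-86.24527828  -3.37914601] [-57.63597944  26.58847766] ((-71.90612030029297, 11.294702529907227), (27.006608963012695, 28.369792938232422), 6.106969356536865)
flap 608 [ 24.47630569 -37.29355536] [47.82516329 -2.3611337 ] 33.104311255306456
```

View pics/w7.png

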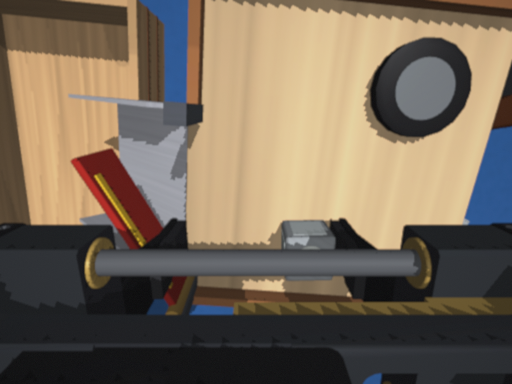

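It works now: the cube at (308,235) sits flat against the trailing finger, at stand (-72, 11), and the flap at (120,195) is open about 33°. The cube has drifted toward +y, so I'll continue with a little -y shift and 5° more yaw, which opens the flap wider.

```bash
python3 -m jog '[{"claw":87,"dx":0.6,"dy":-3.8,"dz":0.2,"spin":-0.5},{"claw":87,"dx":1.1,"dy":-7.5,"dz":0.5,"spin":-1},{"claw":87,"dx":1.7,"dy":-11.3,"dz":0.8,"spin":-1.5},{"claw":87,"dx":2.2,"dy":-15,"dz":1,"spin":-2},{"claw":87,"dx":2.8,"dy":-18.8,"dz":1,"spin":-2.5},{"claw":87,"dx":3.3,"dy":-22.5,"dz":1,"spin":-3},{"claw":87,"dx":3.9,"dy":-26.3,"dz":1,"spin":-3.5},{"claw":87,"dx":4.4,"dy":-30,"dz":1,"spin":-4},{"claw":87,"dx":5,"dy":-33.8,"dz":1,"spin":-4.5},{"claw":87,"dx":5.5,"dy":-37.5,"dz":1,"spin":-5},{"claw":87,"dx":5.5,"dy":-37.5,"dz":1,"spin":-5}]'; python3 c.py w8
```

```text
time: 8.05
position: [0.533, -0.0524, 0.2081]
tool_rot: [1.582, 2.709, 0.01]
ft_force: [5.4, 7.6, 4.5]
grip_width: 0.998
grip_force: 4.6
tcp stand [[-3.63069903  1.79577202]] [ 0.53302019 -0.05239485  0.20810447] yaw 29.443852299517275 8.05
[4.1269888  6.63717844 3.5410282 ]
cube 740 [-48.75827091  -6.68693729] [35.11855859 31.61490332] ((-7.993314743041992, 21.282621383666992), (82.07091522216797, 27.925838470458984), 23.722959518432617)Traceback (most recent call last):
  File "c.py", line 6, in <module>
    r=p[pts(im,im['depth']>0)[:,2]>-9]; r=pts(im,red(im['frame'])); r=r[r[:,2]>.24]; q=st(r); print('flap',len(q), q.min(0),q.max(0), np.degrees(np.arctan2(q[:,0],40-q[:,1])).max() if len(q) else '')
                                                                                                                   ~~~~~^^^
    return umr_minimum(a, axis, None, out, keepdims, initial, where)
ValueError: zero-size array to reduction operation minimum which has no identity
```

```bash
cat > c.py <<'E'
from w import *
import sys
im=look(sys.argv[1]); s=get_state(); T=tw(s); print('F',s['ft_force'].round(1)if hasattr(s['ft_force'],'round') else s['ft_force'],'claw',s['grip_width'])
sc=get_image('scene')
for n,i in(('wrist',im),('scene',sc)):
    p=pts(i,i['depth']>0); t=(np.linalg.inv(T)@np.c_[p,np.ones(len(p))].T)[:3].T*1000; q=st(p)
    lim=43.5*s['grip_width']-1.5
    k=(abs(p[:,2]-.238)<.004)&(t[:,1]<lim)&(t[:,1]>lim-40)&(q[:,0]<45)&(q[:,1]>-30)&(q[:,1]<30); c=q[k]
    if k.sum()>5: print(n,'cube',k.sum(),c.min(0).round(1),c.max(0).round(1),cv2.minAreaRect(c.astype(np.float32)))
    r=pts(i,red(i['frame'])); r=r[(r[:,2]>.215)&(r[:,2]<.256)]; c=st(r); c=c[(abs(c[:,1])<60)&(c[:,0]>-5)&(c[:,0]<110)]
    if len(c)>5: print(n,'flap',len(c),c.min(0).round(0),c.max(0).round(0),'theta',np.percentile(np.degrees(np.arctan2(c[:,0],40-c[:,1])),[10,50,90]).round(0))
cv2.imwrite(f'pics/{sys.argv[1]}s.png',cv2.resize(sc['frame'][60:200,170:345],None,fx=4.2,fy=4.2,interpolation=cv2.INTER_CUBIC)[...,::-1])
E
python3 c.py w9
```

```text
tcp stand [[-3.63392139  1.7662989 ]] [ 0.53301349 -0.05236597  0.20810271] yaw 29.421746240894123 8.1
F [3.9 6.9 4.3] claw 0.9967871844566676
wrist cube 823 [-48.8  -6.9] [-22.6  29.8] ((-37.26348114013672, 11.955246925354004), (29.129104614257812, 27.926074981689453), 46.258419036865234)
scene cube 43 [-49.    8.3] [-24.   29.4] ((-37.60728073120117, 20.390846252441406), (24.306184768676758, 18.12128257751465), 16.365137100219727)
scene flap 53 [ 4. 30.] [24. 38.] theta [50. 64. 67.]
```

```bash
python3 -c "
import cv2,numpy as np
a=cv2.imread('pics/w9.png')[190:330,60:440];b=cv2.imread('pics/w9s.png')[0:400,100:700]
a=cv2.resize(a,(600,221));cv2.imwrite('pics/v10.png',np.vstack([a,cv2.resize(b,(600,379))]))"
python3 - <<'E'
from w import *
im=look('w10')
p=pts(im,im['depth']>0);q=st(p)
k=(abs(p[:,2]-.238)<.004)&(q[:,0]>-60)&(q[:,0]<0)&(abs(q[:,1])<45)
H,_,_=np.histogram2d(q[k,1],q[k,0],bins=[np.arange(-45,46,6),np.arange(-60,1,5)]);print(H.astype(int))
E
```

```text
tcp stand [[-3.65927447  1.77712299]] [ 0.53304099 -0.05236781  0.20808059] yaw 29.420062535526696 8.2
[[ 0  0  0  0  0  0  0  0  0  0  0  0]
 [ 0  0  0  0  0  0  0  0  0  0  0  0]
 [ 0  0  0  0  0  0  0  0  0  0  0  0]
 [ 0  0  0  0  0  0  0  0  0  0  0  0]
 [ 0 39 76  5  0  0  0  0  0  0  0  0]
 [ 0  0 37  9  0  0  0  0  0  0  0  0]
 [ 0  0 23  3 53 13  0  0  0  0  0  0]
 [ 0  0  0  0  0 12  2  0  0  0  0  0]
 [ 0  0  0  0  0  0  0  0  0  0  0  0]
 [ 3 52 48 36 28 17  3  0  0  0  0  0]
 [ 0 15 67 78 79 78 70 15  0  0  0  0]
 [ 0  0  7 55 74 65 13  0  0  0  0  0]
 [ 0  0  0  1 32 10  0  0  0  0  0  0]
 [ 0  0  0  0  0  0  0  0  0  0  0  9]
 [ 0  0  0  0  0  0  0  0  0  0  0  1]]
```

View pics/v10.png

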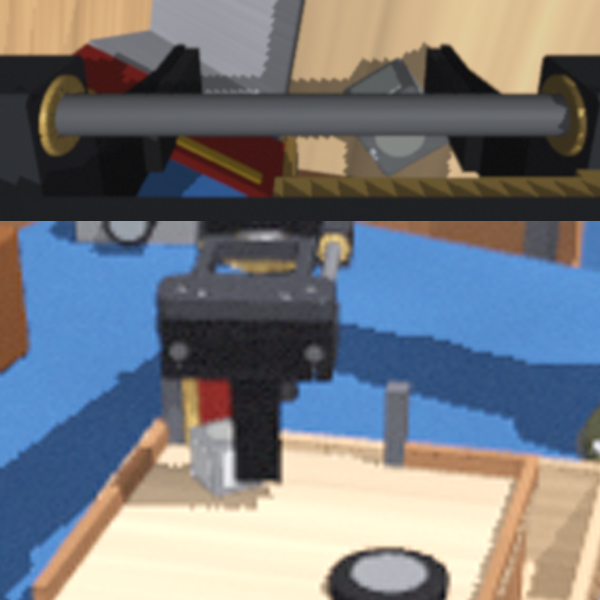

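The combined view shows the cube (upper part ~(385,120), lower ~(215,460)) rotated and slipping off the finger toward +y. It is at roughly (-37, 12), turned by 30–45°. The flap is held open and the cube is still before the gate. I'll back off, lift clear so the flap shuts, and re-measure. Then I'll centre and square the cube with the jaws set across the lane, without gripping it.

```bash
python3 -m jog '[{"claw":87,"dx":-0.7,"dy":4,"dz":0,"spin":0},{"claw":87,"dx":-1.4,"dy":8,"dz":0,"spin":0},{"claw":87,"dx":-1.4,"dy":8,"dz":-15,"spin":0},{"claw":87,"dx":-1.4,"dy":8,"dz":-40,"spin":0},{"claw":87,"dx":-1.4,"dy":8,"dz":-70,"spin":0},{"claw":87,"dx":-8,"dy":40,"dz":-90,"spin":0},{"claw":87,"dx":-12,"dy":55,"dz":-90,"spin":0},{"claw":87,"dx":-12,"dy":55,"dz":-90,"spin":0}]'; python3 - <<'E'
from w import *
im=look('w11'); s=get_state(); print(np.round(s['joint_positions'],2),np.round(s['ft_force'],1))
p=pts(im,im['depth']>0);q=st(p)
k=(abs(p[:,2]-.238)<.004)&(q[:,0]>-75)&(q[:,0]<-8)&(abs(q[:,1])<45)
H,_,_=np.histogram2d(q[k,1],q[k,0],bins=[np.arange(-45,46,6),np.arange(-75,1,5)]);print(H.astype(int)); print(cv2.minAreaRect(q[k].astype(np.float32)))
sc=get_image('scene');p=pts(sc,sc['depth']>0);q=st(p);k=(abs(p[:,2]-.238)<.004)&(q[:,0]>-75)&(q[:,0]<-8)&(abs(q[:,1])<45);print('scene',k.sum(),cv2.minAreaRect(q[k].astype(np.float32)))
r=pts(sc,red(sc['frame']));c=st(r[r[:,2]>.21]);print('flap',len(c),np.median(c,0))
E
```

```text
time: 8.92
position: [0.5869, -0.0382, 0.2972]
tool_rot: [1.585, 2.71, 0.004]
ft_force: [-1.0, -1.2, -1.1]
grip_width: 0.999
grip_force: 0.0
tcp stand [[-59.12519788   6.22665701]] [ 0.58686042 -0.038235    0.29718092] yaw 29.35794364036755 8.9167
[ 0.64  0.22 -0.73  1.46  0.15  1.52  0.42] [-0.2  0.3  0.3]
[[ 0  0  0  0  0  0  0  0  0  0  0  0  0  0  0]
 [ 0  0  0  0  0  0  0  0  0  0  0  0  0  0  0]
 [ 0  0  0  0  0  0  0  0  0  0  0  0  0  0  0]
 [ 0  0  0  0  0  0  0  0  0  0  0  0  0  0  0]
 [ 0  0  0  0  0  0  0  0  0  0  0  0  0  0  0]
 [ 0  0  0  0  0  0  0  0  0  0  0  0  0  0  0]
 [ 0  0  0  0  0  0  6 25  3  0  0  0  0  0  0]
 [ 0  0  0  0  0  8 38 42 38 10  0  0  0  0  0]
 [ 0  0  0  0 11 41 42 40 38 43 19  0  0  0  0]
 [ 0  0  0  4 38 37 41 40 41 38 41  4  0  0  0]
 [ 0  0  0  0 12 35 37 38 37 34 10  0  0  0  0]
 [ 0  0  0  0  0  5 30 36 31  7  0  0  0  0  0]
 [ 0  0  0  0  0  0  2 17  5  0  0  0  0  0  0]
 [ 0  0  0  0  0  0  0  0  0  0  0  0  0  0  0]
 [ 0  0  0  0  0  0  0  0  0  0  0  0  0  0  0]]
((-37.4559440612793, 11.932049751281738), (28.38542938232422, 28.845855712890625), 43.469146728515625)
scene 110 ((-41.288856506347656, 11.622618675231934), (28.753808975219727, 27.336299896240234), 43.452110290527344)
flap 409 [ -3.65943653 -15.27204412]
```

The cube is at (-38, 12) turned about 44°, and the flap is shut. I'll set the jaws parallel to the cube's faces around it at a loose 44 mm opening, then slide and turn it back to the lane start.

```bash
python3 -m jog '[{"claw":44,"dx":-3.5,"dy":-20.6,"dz":0,"spin":7},{"claw":44,"dx":-3.5,"dy":-20.6,"dz":0,"spin":14},{"claw":44,"dx":-3.5,"dy":-20.6,"dz":0,"spin":21},{"claw":44,"dx":-3.5,"dy":-20.6,"dz":0,"spin":28},{"claw":44,"dx":-3.5,"dy":-20.6,"dz":0,"spin":35},{"claw":44,"dx":-3.5,"dy":-20.6,"dz":0,"spin":42},{"claw":44,"dx":-3.5,"dy":-20.6,"dz":0,"spin":49},{"claw":44,"dx":-3.5,"dy":-20.6,"dz":0,"spin":56},{"claw":44,"dx":-3.5,"dy":-20.6,"dz":0,"spin":56.6},{"claw":44,"dx":-3.5,"dy":-20.6,"dz":0,"spin":56.6},{"claw":44,"dx":-3.5,"dy":-20.6,"dz":0,"spin":56.6}]' 5; cat > p.py <<'E'
from w import *
im=look('wx'); s=get_state(); T=tw(s); print('claw',s['grip_width']*87,s['grip_force'],np.round(s['ft_force'],1))
for n,i in(('wrist',im),('scene',get_image('scene'))):
    p=pts(i,i['depth']>0);q=st(p);t=(np.linalg.inv(T)@np.c_[p,np.ones(len(p))].T)[:3].T*1000
    k=(abs(p[:,2]-.238)<.003)&(abs(t[:,0])<40)&(abs(t[:,1])<s['grip_width']*43.5-1)&(t[:,2]<200)&(q[:,0]<-6)
    if k.sum()>4: print(n,k.sum(),cv2.minAreaRect(q[k].astype(np.float32)),'tool min/max',t[k].min(0).round(0)[:2],t[k].max(0).round(0)[:2])
E
python3 p.py
```

```text
time: 9.93
position: [0.5676, -0.0528, 0.2959]
tool_rot: [2.681, 1.637, -0.001]
ft_force: [0.3, 0.5, -0.9]
grip_width: 0.511
grip_force: 0.0
tcp stand [[-36.1802395   13.62207045]] [ 0.56764923 -0.05279843  0.29590838] yaw -27.18371222191432 9.9333
claw 44.31767978095324 0.0 [ 0.8 -0.1  0.1]
wrist 1010 ((-37.85496520996094, 11.788389205932617), (27.580799102783203, 27.377161026000977), 44.23988342285156) tool min/max [-11. -14.] [16. 14.]
scene 101 ((-33.702056884765625, 17.242595672607422), (45.60520935058594, 30.379257202148438), 39.70091247558594) tool min/max [-26. -16.] [18. 16.]
```

```bash
python3 -m jog '[{"claw":44,"dx":2.5,"dy":2,"dz":20,"spin":0},{"claw":44,"dx":2.5,"dy":2,"dz":45,"spin":0},{"claw":44,"dx":2.5,"dy":2,"dz":65,"spin":0},{"claw":44,"dx":2.5,"dy":2,"dz":80,"spin":0},{"claw":44,"dx":2.5,"dy":2,"dz":88,"spin":0},{"claw":44,"dx":2.5,"dy":2,"dz":88,"spin":0},{"claw":40,"dx":2.5,"dy":2,"dz":88,"spin":0},{"claw":37,"dx":2.5,"dy":2,"dz":88,"spin":0},{"claw":34,"dx":2.5,"dy":2,"dz":88,"spin":0},{"claw":31,"dx":2.5,"dy":2,"dz":88,"spin":0},{"claw":31,"dx":2.5,"dy":2,"dz":88,"spin":0}]' 4; python3 p.py
```

```text
time: 10.95
position: [0.5716, -0.0511, 0.2089]
tool_rot: [2.683, 1.634, 0.001]
ft_force: [-0.3, 0.2, -0.0]
grip_width: 0.372
grip_force: 0.2
tcp stand [[-40.49480209  13.33567259]] [ 0.57162666 -0.05110211  0.20888894] yaw -27.318405987465496 10.95
claw 31.779799001018414 0.16230587381869555 [-0.5  0.1  0.1]
wrist 1116 ((-44.0893440246582, 8.226523399353027), (13.802327156066895, 27.428653717041016), 42.19343185424805) tool min/max [ -1. -15.] [13. 12.]
scene 95 ((-41.40528869628906, 11.780868530273438), (27.318187713623047, 28.275022506713867), 48.10426712036133) tool min/max [-12. -15.] [16. 13.]
```

```bash
python3 -m jog '[{"claw":31,"dx":0,"dy":0,"dz":0,"spin":6},{"claw":31,"dx":0,"dy":0,"dz":0,"spin":12},{"claw":31,"dx":0,"dy":0,"dz":0,"spin":18},{"claw":31,"dx":0,"dy":0,"dz":0,"spin":24},{"claw":31,"dx":0,"dy":0,"dz":0,"spin":30},{"claw":31,"dx":0,"dy":0,"dz":0,"spin":36},{"claw":31,"dx":0,"dy":0,"dz":0,"spin":43.4},{"claw":31,"dx":0,"dy":0,"dz":0,"spin":43.4},{"claw":31,"dx":2.7,"dy":-2.9,"dz":0,"spin":43.4},{"claw":31,"dx":5.4,"dy":-5.8,"dz":0,"spin":43.4},{"claw":31,"dx":8.1,"dy":-8.6,"dz":0,"spin":43.4},{"claw":31,"dx":8.1,"dy":-8.6,"dz":0,"spin":43.4}]'; python3 p.py
```

```text
time: 12.05
position: [0.5671, -0.0385, 0.2082]
tool_rot: [-3.096, -0.531, -0.0]
ft_force: [0.1, 0.1, 0.4]
grip_width: 0.354
grip_force: 0.0
tcp stand [[-40.38995981  -0.09215971]] [ 0.56708962 -0.03846356  0.20824786] yaw -430.5488622713671 12.05
claw 31.128681234715856 0.0 [-1.8 -0.3  0.2]
wrist 1403 ((-48.473304748535156, 1.2849302291870117), (27.491731643676758, 17.355775833129883), 89.99728393554688) tool min/max [ -0. -13.] [17. 15.]
scene 99 ((-44.884925842285156, 0.7789630889892578), (28.08370590209961, 28.803213119506836), 89.40478515625) tool min/max [-10. -14.] [19. 14.]
```

```bash
python3 -m jog '[{"claw":32,"dx":3,"dy":0,"dz":0,"spin":0},{"claw":32,"dx":3,"dy":0,"dz":0,"spin":-7},{"claw":32,"dx":3,"dy":0,"dz":0,"spin":-14},{"claw":32,"dx":3,"dy":0,"dz":0,"spin":-21},{"claw":32,"dx":3,"dy":0,"dz":0,"spin":-28},{"claw":32,"dx":3,"dy":0,"dz":0,"spin":-35},{"claw":32,"dx":3,"dy":0,"dz":0,"spin":-42},{"claw":32,"dx":3,"dy":0,"dz":0,"spin":-49},{"claw":32,"dx":3,"dy":0,"dz":0,"spin":-56},{"claw":32,"dx":3,"dy":0,"dz":0,"spin":-63},{"claw":32,"dx":3,"dy":0,"dz":0,"spin":-70},{"claw":32,"dx":3,"dy":0,"dz":0,"spin":-77},{"claw":32,"dx":3,"dy":0,"dz":0,"spin":-84},{"claw":32,"dx":3,"dy":0,"dz":0,"spin":-91},{"claw":32,"dx":3,"dy":0,"dz":0,"spin":-95},{"claw":32,"dx":3,"dy":0,"dz":0,"spin":-95}]'; python3 p.py
```

```text
time: 13.48
position: [0.5704, -0.0393, 0.2081]
tool_rot: [-1.703, -2.64, -0.0]
ft_force: [0.6, -0.5, -0.6]
grip_width: 0.371
grip_force: 0.0
tcp stand [[-43.26023512   1.75004927]] [ 0.57040747 -0.03925357  0.2080862 ] yaw -335.6338105289106 13.4833
claw 32.08019233644917 0.0 [ 0.5 -0.  -0.3]
wrist 1078 ((-43.0521125793457, -4.812444686889648), (28.99402618408203, 14.32285213470459), 6.129551887512207) tool min/max [ -1. -14.] [14. 15.]
scene 30 ((-47.574562072753906, -0.9978866577148438), (21.726722717285156, 37.49746322631836), 56.90026092529297) tool min/max [-17. -15.] [13. 14.]
```

The cube is square between the jaws at (-43, 1.5). Now I open the claw with the tool moving forward, so that the leading finger opens the flap while the trailing one stays behind the cube.

```bash
python3 -m jog '[{"claw":37,"dx":0,"dy":-2.5,"dz":0,"spin":0},{"claw":42,"dx":0,"dy":-5,"dz":0,"spin":0},{"claw":47,"dx":0,"dy":-7.5,"dz":0,"spin":0},{"claw":52,"dx":0,"dy":-10,"dz":0,"spin":0},{"claw":57,"dx":0,"dy":-12.5,"dz":0,"spin":0},{"claw":62,"dx":0,"dy":-15,"dz":0,"spin":0},{"claw":67,"dx":0,"dy":-17.5,"dz":0,"spin":0},{"claw":72,"dx":0,"dy":-20,"dz":0,"spin":0},{"claw":77,"dx":0,"dy":-22.5,"dz":0,"spin":0},{"claw":82,"dx":-0.5,"dy":-25,"dz":0,"spin":0},{"claw":87,"dx":-1,"dy":-27.5,"dz":0,"spin":0},{"claw":87,"dx":-1,"dy":-27.5,"dz":0,"spin":0},{"claw":87,"dx":-1,"dy":-27.5,"dz":0,"spin":0}]' 20; python3 c.py wa; python3 p.py
```

```text
time: 14.67
position: [0.5486, -0.048, 0.21]
tool_rot: [1.699, 2.637, 0.011]
ft_force: [6.6, 6.0, 0.8]
grip_width: 0.985
grip_force: 3.8
tcp stand [[-19.74770281   2.82506454]] [ 0.54857163 -0.0480394   0.2100349 ] yaw 24.400121482682977 14.6667
F [7.  6.  2.3] claw 0.9919255737277444
wrist cube 1067 [-55.5 -10.2] [-27.    4.4] ((-40.76323699951172, -4.1136064529418945), (29.240392684936523, 13.779550552368164), 6.73284912109375)
wrist flap 40 [ 60. -10.] [76. -1.] theta [56. 57. 57.]
scene cube 20 [-55.9  -9.5] [-30.5  18.7] ((-42.92436218261719, 5.073490142822266), (20.825138092041016, 30.898977279663086), 11.583442687988281)
scene flap 51 [  1. -10.] [76. 37.] theta [50. 56. 57.]
tcp stand [[-19.81204663   2.80242725]] [ 0.54862487 -0.04799677  0.21001873] yaw 24.40925260644005 14.7667
claw 87.07848886344114 3.739313764963299 [7.2 5.8 1.7]
wrist 1006 ((-41.10011291503906, -4.065961837768555), (28.56940460205078, 13.352567672729492), 5.614436626434326) tool min/max [-2.  8.] [12. 36.]
scene 18 ((-27.056533813476562, 12.281684875488281), (59.28614807128906, 33.40576934814453), 23.584712982177734) tool min/max [-35. -16.] [11. 35.]
```

```bash
python3 -m jog '[{"claw":87,"dx":-2,"dy":-2,"dz":0,"spin":0},{"claw":87,"dx":-1.6,"dy":-6,"dz":0,"spin":0},{"claw":87,"dx":-1.2,"dy":-11,"dz":0.5,"spin":0},{"claw":87,"dx":-0.8,"dy":-16,"dz":0.5,"spin":0},{"claw":87,"dx":-0.4,"dy":-21,"dz":1,"spin":0},{"claw":87,"dx":0,"dy":-26,"dz":1,"spin":0},{"claw":87,"dx":0.4,"dy":-31,"dz":1,"spin":0},{"claw":87,"dx":0.8,"dy":-35,"dz":1,"spin":0},{"claw":87,"dx":0.8,"dy":-35,"dz":1,"spin":0}]'; python3 c.py wb; python3 p.py
```

```text
time: 15.62
position: [0.5139, -0.0628, 0.2081]
tool_rot: [1.703, 2.639, 0.005]
ft_force: [1.0, 4.6, 2.0]
grip_width: 1.003
grip_force: 2.4
tcp stand [[17.85370721  5.24853846]] [ 0.51388437 -0.06275448  0.20805005] yaw 24.33023698195609 15.6167
F [1.4 5.1 2.1] claw 1.0027004601962408
wrist cube 943 [-23.8  -8.6] [3. 5.] ((-10.349031448364258, -2.323206901550293), (26.833250045776367, 11.471372604370117), 7.05586576461792)
scene cube 13 [-21.7  -7.6] [-2.4 20.2] ((-11.814529418945312, 5.815598487854004), (12.831009864807129, 28.5753116607666), 15.231119155883789)
scene flap 55 [ 2. 32.] [28. 38.] theta [61. 71. 74.]
tcp stand [[17.84939119  5.21383116]] [ 0.51387697 -0.0627203   0.20799166] yaw 24.330440964706398 15.7167
claw 86.56112596786835 2.360641631648832 [1.  4.6 2.3]
wrist 602 ((-14.78269100189209, -2.5524826049804688), (18.10713768005371, 10.729852676391602), 4.124621391296387) tool min/max [-0. 24.] [10. 42.]
scene 10 ((-14.752397537231445, 16.238426208496094), (46.81328582763672, 16.846967697143555), 89.59839630126953) tool min/max [-36.  21.] [10. 40.]
```

The flap is held open at about 75° and the cube is at the edge at (-10, 4), square to the finger. Now I close the claw with matching advance: the leading finger stays on the flap and the trailing one pushes the cube over.

```bash
python3 -m jog '[{"claw":83,"dx":0,"dy":-2,"dz":0,"spin":0},{"claw":79,"dx":0,"dy":-4,"dz":0,"spin":0},{"claw":75,"dx":0,"dy":-6,"dz":0,"spin":0},{"claw":71,"dx":0,"dy":-8,"dz":0,"spin":0},{"claw":67,"dx":0,"dy":-10,"dz":0,"spin":0},{"claw":63,"dx":0,"dy":-12,"dz":0,"spin":0},{"claw":59,"dx":0,"dy":-14,"dz":0,"spin":0},{"claw":55,"dx":0,"dy":-16,"dz":0,"spin":0},{"claw":51,"dx":0,"dy":-18,"dz":0,"spin":0},{"claw":48,"dx":0,"dy":-19.5,"dz":0,"spin":0},{"claw":48,"dx":0,"dy":-19.5,"dz":0,"spin":0},{"claw":48,"dx":0,"dy":-19.5,"dz":0,"spin":0},{"claw":48,"dx":0,"dy":-19.5,"dz":0,"spin":0}]'; cat > d.py <<'E'
from w import *
import sys
print('tcp',st(get_state()['position']),'claw',get_state()['grip_width']*87,get_state()['ft_force'])
for n in('wrist','top'):
    i=look('wz') if n=='wrist' else get_image(n)
    if n=='top': cv2.imwrite(f'pics/{sys.argv[1]}t.png',i['frame'][...,::-1])
    h=cv2.cvtColor(i['frame'],cv2.COLOR_RGB2HSV); m=(h[...,1]<50)&(h[...,2]>90)
    d=np.zeros(m.shape+(3,)); v,u=np.nonzero(i['depth']>0); d[v,u]=pts(i,i['depth']>0)
    q=st(d.reshape(-1,3)).reshape(m.shape+(2,)); z=d[...,2]
    k=m&(q[...,0]>85)&(q[...,0]<275)&(abs(q[...,1])<150)&(z>.005)&(z<.06)
    N,L,S,C=cv2.connectedComponentsWithStats(k.astype(np.uint8))
    for j in range(1,N):
        if S[j,4]>25: b=L==j; print(n,'crate grey',S[j,4],q[b].mean(0).round(0),'z',np.percentile(z[b],[5,95]).round(3))
    k=(abs(z-.238)<.004)&(q[...,0]>-120)&(q[...,0]<40)&(abs(q[...,1])<30); print(n,'at cube height',k.sum(),q[k].mean(0) if k.any() else '')
    r=red(i['frame'])&(z>.21)&(z<.256); c=q[r]; print(n,'flap',len(c),np.percentile(np.degrees(np.arctan2(c[:,0],40-c[:,1])),[10,50,90]).round(0) if len(c)>3 else '')
E
python3 d.py d1
```

```text
time: 16.9
position: [0.495, -0.072, 0.2073]
tool_rot: [-1.703, -2.638, 0.0]
ft_force: [-1.8, 4.2, 4.3]
grip_width: 0.553
grip_force: 2.4
tcp [[38.76939392  7.75069175]] claw 48.1178255152516 [-1.75172407  4.17111748  4.27625038]
tcp stand [[38.76939392  7.75069175]] [ 0.49497112 -0.07202895  0.20732648] yaw -335.69763081432654 16.9
wrist crate grey 676 [232.  56.] z [0.015 0.037]
wrist at cube height 202 [17.87142093  4.08541198]
wrist flap 173 [75. 77. 78.]
top at cube height 0 
top flap 0
```

The grey block now in the crate at stand (232, 56), z 15–37 mm, fits the cube. The flap is still held at 77°. Lift straight up and away.

```bash
python3 -m jog '[{"claw":48,"dx":0,"dy":0,"dz":-15,"spin":0},{"claw":48,"dx":0,"dy":0,"dz":-40,"spin":0},{"claw":48,"dx":0,"dy":0,"dz":-75,"spin":0},{"claw":48,"dx":0,"dy":0,"dz":-115,"spin":0},{"claw":48,"dx":20,"dy":20,"dz":-130,"spin":0},{"claw":48,"dx":40,"dy":40,"dz":-140,"spin":0},{"claw":48,"dx":60,"dy":60,"dz":-140,"spin":0},{"claw":48,"dx":60,"dy":60,"dz":-140,"spin":0},{"claw":48,"dx":60,"dy":60,"dz":-140,"spin":0},{"claw":48,"dx":60,"dy":60,"dz":-140,"spin":0},{"claw":48,"dx":60,"dy":60,"dz":-140,"spin":0}]'; python3 d.py d2; python3 - <<'E'
from w import *
b=np.load('a.npz')['scene_frame'];i=get_image('scene')
d=np.abs(i['frame'].astype(int)-b).sum(2)>90
for n,(x,y) in dict(cap=(286,150),spare=(341,218),camera=(279,262),tripod=(198,260)).items(): print(n,d[y-25:y+25,x-22:x+22].mean().round(3))
r=pts(i,red(i['frame']));c=st(r[r[:,2]>.21]);print('flap',len(c),np.median(c,0).round(1),c.max(0))
E
```

```text
time: 17.92
position: [0.5254, 0.004, 0.3465]
tool_rot: [-1.709, -2.636, 0.003]
ft_force: [-0.5, -0.8, -0.7]
grip_width: 0.548
grip_force: 0.0
tcp [[-15.03692144 -53.9783217 ]] claw 47.645802597301774 [-0.49521349 -0.77252488 -0.66806199]
tcp stand [[-15.03692144 -53.9783217 ]] [0.52535125 0.00401471 0.34651779] yaw -335.90819243657427 17.9167
wrist crate grey 346 [231.  56.] z [0.015 0.037]
wrist at cube height 0 
wrist flap 132 [-1. -0.  1.]
top at cube height 0 
top flap 0 
cap 0.0
spare 0.0
camera 0.0
tripod 0.0
flap 493 [-3.5 -7.2] [ 0.19229329 37.08408945]
```

The cube is in the crate, the flap is shut, the bystanders haven't moved and the robot is clear.

```bash
python3 -c "
from bench import *
print(close_job())"
```

```text
the job is handed in; nothing more can be done
None
```

The silver flashcube went through the held-open flap and down the chute into the crate on the second try: on the first it slipped sideways off the finger, so I let the flap shut and re-squared it loosely between the jaws. The flap is shut again, the bystanders are unmoved, and I handed the job in at about 18 s.

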